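# Set the gap of a carton feeder

### The arm

A 6-joint arm with a two-finger parallel gripper is mounted at the origin on the work surface. World frame = base frame: x ahead of the robot, y to its left, z up, the work surface at z = 0. Lengths are in m, angles in degrees, forces in N, time in s.
With the tool pointing down it reaches from about 0.375 to 0.9 m from the base axis. Payload 3.1 kg.
Tool frame: the origin (TCP) lies between the finger pads; the fingertips stand 22 mm ahead of it and the grasp point (between the pads) lies 3 mm ahead of it; z points along the fingers, y is the line along which they close (so a half turn about z gives the same grasp; the last joint's range is limited). The gripper opens to 87 mm and grips with 3 to 60 N. Pads are 19 mm wide; open, the fingers measure 117 mm over their backs; the gripper's body (75 mm by 190 mm) begins 51 mm behind the grasp point.
Start: joints at [61.679, 30.224, 82.088, -0, 67.689, -10.227], TCP at [0.194, 0.594, 0.212] pointing down, gripper open.
Joint ranges: [-176.69, 176.69], [-43.24, 126.21], [12.49, 139.97], [-82, 262], [0, 151.66], [-163.58, 163.58]. Speed limits (degrees/s): [159.86, 159.86, 180, 180, 180, 180].

### API

Orientations are given as a 3x3 rotation matrix whose columns are the frame's x, y, z axes.
In Python, from rig import bot, capture, search_frame, outline_of, spot_point gives the robot as it stands.
- The arm moves only by the tool jog_arm, never from a script. Its argument "rows" is text: rows parted by semicolons, each of 7 numbers parted by spaces: the opening, from 0 (shut) to 1 (fully open), then the shift along the tool's x, y, z as a fraction of full scale, then the turn, a rotation vector about the tool's x, y, z as a fraction of full scale. A call has 1 to 20 rows; each row is the pose to reach, as a shift and turn from the pose commanded when the call began, along the tool's axes at that moment; what a row does not reach only later rows make up. Full scale, the value 1, is 0.5 m for a shift and pi/4 rad for a turn. A row lasts 1/12 s, in which the tool goes at most 41.7 mm and 7.16 degrees, less where a joint would pass 70% of its speed; a pose out of reach is approached as far as the arm can. A call with a number of a shift or a turn outside -1 to 1 is refused whole. A call with a gripper value outside its range is refused whole. The fingers move at their own pace and stop on an object; the grip force is fixed at half the most. Time passes only in rows, so rows that repeat a pose let the fingers close. It gives the time, the measured TCP pose, the force, the opening and the grip force at its end, in the units of the state.
- bot.read_state(): the state, without advancing time (a new reading comes with each control period).
- capture(name): name is "scene" or "top"; returns a dict with "pixels" (384x512x3 uint8, red, green, blue), "fx", "fy", "cx", "cy" (pixels), "R" (3x3) and "t" (3): a world point X has camera coordinates R X + t. Camera axes: x right, y down, z forward; pixel columns grow to the right and rows downward; lengths in m; the calibration is good to about 2 mm. A picture is of the moment at which its call begins. There is no depth.
- bot.hand_in(): hands the job in; it is judged then, once.
Trained networks look in a picture, given as the dict that the camera call returned (one of the last four; its "shot" number tells which), for a name from the list of things; names that differ only in an ending like _2 or _b are one class to them, and where a whole thing is asked for, a point or a joint stands for the part that bears it (a point fixed in the world has none). Each returns a list of dicts, best first, with "conf" (0 to 1); they miss things now and then, are a little off and sometimes report something else, mostly with a low value. They report only what shows in the picture. A call takes as long as a camera call. They do not tell look-alikes from the thing itself.
- search_frame(label, picture): "point" ([x, y, z] in m, in world coordinates, good to about 4 mm: the middle of the surface that is visible of it).
- outline_of(label, picture): "region" (384x512 bool, what is visible of it).
- spot_point(label, picture): "point" ([x, y, z] in m, in world coordinates, good to about 4 mm: a listed point, or the origin of a listed thing).
The state is a dict: "time_s": time; "joint_positions": joint angles; "qvel": joint speeds; "tau": joint torques, N m; "position": TCP position; "tcp_rot": TCP orientation; "force": force on the tool from outside, world axes, zero at the start; "moment": the same for the moment, N m; "opening": opening from 0.0 (shut) to 1.0 (fully open); "grasp_force": force on a finger pad.
Only numpy, scipy, OpenCV 4.12 (cv2) and the standard library are available. Lean on these libraries where they do the work, as an engineer would, in place of code of your own. Each camera call takes 0.05 s, during which the arm holds its last target. There are 200 camera calls.

### The job

Set up the desktop feeder for these cartons: slide the carton that lies on the feed table forward under the bridge until it is fully home against the front stops, then turn the small inner knob of the twin knob on the bridge clockwise until you feel the shoe inside come down on the carton, and a little further, so that it holds the carton firmly without crushing it. Leave the big outer knob under it as it is set, leave the other things alone, and let go.

Things in the scene. Friction and masses are not known exactly. Their poses are not given: they have to be found in the camera images.
- feeder: Grey desktop feeder, fixed: base 350 x 370 mm, 45 mm high, with a bridge across it on two cheeks; the passage below is 200 mm wide and 110 mm high. Origin on the table straight below the twin knob's axis; x = feed direction (roughly away from the robot), y left, z up. Bridge: x -40 to 48 mm, top at 150 mm. Base: x -220 to 130 mm. A sprung rubber shoe, more or less worn, hangs under it
- gap_knob (a point): The inner knob of the twin knob: black, upright, round, knurled, 22 mm in diameter, standing 17 mm proud of the outer knob's top face. This point is on its axis, 9 mm above the outer knob's top face (8 mm below its own top, 179 mm above the table). x, y turn with the knob, z up
- gap (a joint): Inner knob, rad: 0 at the start, grows clockwise from above, to 2.6. 1 rad lowers the shoe 5 mm. It drags about 0.16 Nm while it turns, and stays where left. The shoe touches the carton 0.4 to 1.9 rad from the start (feel it). Each 0.1 rad past the touch adds 0.03 Nm (also felt when you pause) and 6 N on the carton: right at 0.12 to 0.45 rad past it (6 to 30 N), best 0.3; crushed at 0.65 (40 N)
- pressure_mark (a point): White mark near the rim of the outer knob's top face, 26 mm from the axis. The outer knob is black, round, 56 mm in diameter, 17 mm high, its top face 170 mm above the table. It turns easily (0.05 Nm) about the same axis as the inner one and must stay as it is set, within about 0.1 rad (the mark within 3 mm)
- feed_table: Flat aluminium feed table on the feeder's base, fixed: x -205 to 60 mm, 190 mm wide, with two steel side guides (12 mm high, 156 mm between them) and two steel front stops (12 mm high, faces at x = 22 mm). Origin on its top face, straight below the twin knob's axis; axes as the feeder's. Its height differs each time (55 to 58 mm above the work table); it does not move
- stop (a point): Point midway between the two front stops, in the plane of their faces, 7 mm above the feed table's top. x is the feed direction
- carton: Flat rigid cardboard carton, 120 mm along its x (the feed direction), 150 mm wide, 14 mm thick, about 100 to 200 g, lying loose on the feed table between the guides with 3 mm play at each side. Origin at the middle of its underside
- carton_nose (a point): Middle of the carton's front face, half-way up. Home: it meets the front stops
- carton_tail (a point): Middle of the carton's rear face (towards the robot), half-way up: the place to push. Home, it is 98 mm short of the twin knob's axis
- staple_box: Small box of staples, 50 x 34 x 22 mm, on the feeder's base at the left of the feed table: leave alone. Origin under its middle
- marker: Flat marker pen, 100 x 16 x 13 mm, on the feeder's base at the right of the feed table: leave alone. Origin under its middle
- glue: Glue stick standing behind the left cheek on the feeder's base, 26 mm in diameter, 82 mm high: leave alone. Origin under its middle
- stapler: Stapler, 145 x 34 x 55 mm, on the table at the right: leave alone
- tape: Tape dispenser, 150 x 58 x 92 mm, on the table at the left: leave alone
- spares: Stack of four spare cartons, 120 x 150 x 57 mm, on the table at the left: leave alone
- calculator: Desk calculator, 150 x 85 x 18 mm, on the table at the right: leave alone
- mug: Mug, 76 mm wide, 90 mm high, on the table at the left: leave alone
- speed_mark (a point): White mark, 14 mm off the axis, on the top of the single speed dial (32 mm wide, 16 mm high, top at 172 mm) on the drive housing at the feeder's right (y -105 to -183 mm, x -65 to 65 mm, top at 153 mm). No part in the job: leave it alone
Not all that is in view belongs to the job. Of the things that look like the carton, the largest one is meant.

How it is judged:
By the outcome, as a careful person would: the job done as asked, in the order asked, and still so for the second after the job is handed in, with the robot touching nothing.
It also fails if it takes over 72 s, if anything falls off the work surface, if the arm or the gripper's body presses on something with over 40 N, if the wrist force passes 120 N, or if a joint passes its speed limit or range.

## Working session

There is one attempt and no reset: what is moved stays moved. The work goes in short steps, Python scripts to look and compute and a tool call to move; the robot and the scene stay as the last step left them, time stands still between calls to the robot, and variables do not carry over. Pictures are saved under pics/ and viewed, at most 10 in all, crops included, and the job is handed in when it is done.

Besides the shell and the picture viewer there is one more tool, called as name(argument=value, ...) on one line, values as JSON. jog_arm: Moves the arm, as the interface text tells. Its arguments: {"type":"object","properties":{"rows":{"type":"string"}},"required":["rows"]}

```bash
mkdir -p pics; cat > h.py <<'E'
import numpy as np, cv2
from rig import bot, capture, search_frame, outline_of, spot_point
np.set_printoptions(precision=4, suppress=True)
def save(p,n): cv2.imwrite('pics/'+n+'.png', p["pixels"][:,:,::-1])
E
python3 - <<'E'
from h import *
s=bot.read_state(); print(s)
P={n:capture(n) for n in("scene","top")}
for n,p in P.items():
    save(p,n+'0')
    print(n,p["fx"],-p["R"].T@p["t"])
    for l in ["gap_knob","pressure_mark","stop","carton_nose","carton_tail","feeder","feed_table","carton","glue","speed_mark"]:
        print(l,[(np.array(d["point"]),round(d["conf"],2)) for d in spot_point(l,p)[:3]])
im=np.hstack([P[n]["pixels"] for n in P])
cv2.imwrite('pics/both.png',cv2.resize(im,(800,300))[:,:,::-1])
E
```

```text
{'time_s': 0.0, 'joint_positions': array([ 61.6796,  30.2774,  82.1561,  -0.0013,  67.6875, -10.2249]), 'qvel': array([-0.0156, -0.0346,  0.0566, -0.0194,  0.0074, -0.1221]), 'tau': array([ -0.0009, -44.0046, -17.6587,   0.0631,   0.0583,  -0.0002]), 'position': array([0.1937, 0.5934, 0.211 ]), 'tcp_rot': array([[-0.9505,  0.3106, -0.001 ],
       [ 0.3106,  0.9505, -0.0019],
       [ 0.0004, -0.0021, -1.    ]]), 'force': array([-0.1443,  0.388 , -0.2874]), 'moment': array([-0.0277,  0.0563, -0.0376]), 'grasp_force': 0.0, 'opening': 0.9999679087715702}
scene 452.1789484320481 [1.1262 0.8599 0.9035]
gap_knob [(array([ 0.6636, -0.0231,  0.1757]), 0.49)]
pressure_mark []
stop [(array([ 0.6774, -0.0168,  0.0662]), 0.63), (array([ 0.5846, -0.0113,  0.0524]), 0.58)]
carton_nose [(array([ 0.2925, -0.0804,  0.0043]), 0.67), (array([ 0.6   , -0.3612,  0.0011]), 0.64)]
carton_tail [(array([ 0.3642, -0.1256,  0.0012]), 0.8), (array([ 0.5209, -0.0111,  0.064 ]), 0.59)]
feeder [(array([ 0.657 , -0.0202, -0.0045]), 0.85)]
feed_table [(array([ 0.6566, -0.0183,  0.0563]), 0.83), (array([ 0.465 ,  0.
[... 457 characters left out ...]
13]), 0.77)]
stop [(array([ 0.6424, -0.0183,  0.0682]), 0.47)]
carton_nose [(array([ 0.6446, -0.0199,  0.0674]), 0.84), (array([ 0.2881, -0.0816,  0.0053]), 0.76)]
carton_tail [(array([ 0.5265, -0.0094,  0.066 ]), 0.69), (array([ 0.3601, -0.121 ,  0.0078]), 0.65), (array([ 0.6848, -0.3339,  0.0067]), 0.6)]
feeder [(array([ 0.6595, -0.0147,  0.0026]), 0.57)]
feed_table [(array([ 0.6707, -0.1534,  0.1708]), 0.17)]
carton [(array([ 0.3232, -0.0994, -0.0019]), 0.92), (array([ 0.58  , -0.0142,  0.0576]), 0.8), (array([ 0.6461, -0.3481, -0.0027]), 0.65)]
glue [(array([0.7606, 0.1037, 0.042 ]), 0.65), (array([ 0.6577, -0.016 ,  0.001 ]), 0.52)]
speed_mark [(array([ 0.6748, -0.1543,  0.1693]), 0.4)]
```

View pics/top0.png

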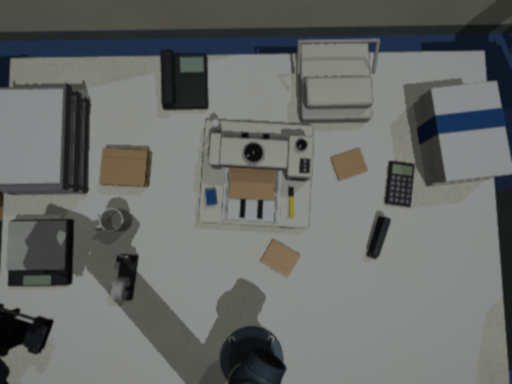

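View pics/scene0.png

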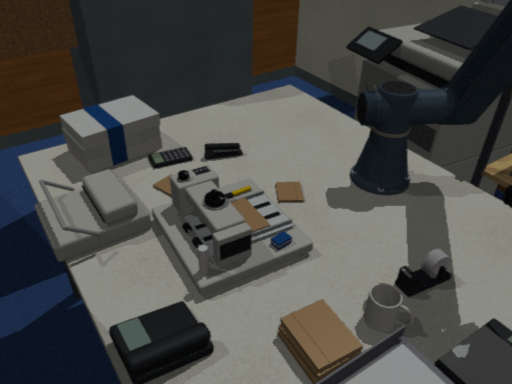

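The top view shows the feeder with the twin knob at about (254,152), the carton at (252,184) with its tail at row ~199, and the small look-alikes at (280,257) and (349,163). Next I'll refine the yaw and the knob axis.

```bash
python3 - <<'E'
from h import *
p=capture("top"); q=capture("scene")
def ray(p,u,v,z):
    c=-p["R"].T@p["t"]; d=p["R"].T@np.array([(u-p["cx"])/p["fx"],(v-p["cy"])/p["fy"],1]); return c+d*(z-c[2])/d[2]
def pix(p,X):
    c=p["R"]@X+p["t"]; return np.array([p["fx"]*c[0]/c[2]+p["cx"],p["fy"]*c[1]/c[2]+p["cy"]])
for l,z in(("carton",.071),("feeder",.045),("gap_knob",.187),("pressure_mark",.17),("feed_table",.056)):
  for d in outline_of(l,p)[:2]:
    r=d["region"]; c,_=cv2.findContours(r.astype(np.uint8),0,1)
    c=max(c,key=cv2.contourArea)[:,0,:]
    W=np.array([ray(p,u,v,z)[:2] for u,v in c])*1000
    R=cv2.minAreaRect(W.astype(np.float32)); print(l,round(d["conf"],2),r.sum(),np.array(R[0]),np.array(R[1]),R[2], 'centroid',ray(p,*np.argwhere(r).mean(0)[::-1],z))
k=[];k2=[]
for l in("gap_knob","feeder","carton","carton_tail","carton_nose","stop"):
  for n in("top","scene"):
    a=capture(n)
    print(l,n,[np.array(d["point"]) for d in spot_point(l,a)[:2]])
def crop(p,X,h,n,f):
    u,v=pix(p,X).astype(int); print(n,u-h,v-h); return cv2.resize(p["pixels"][max(v-h,0):v+h,u-h:u+h],None,fx=f,fy=f,interpolation=cv2.INTER_CUBIC)
X=np.array([.63,-.015,.1]); a=crop(p,X,50,'top',4); b=crop(q,X,50,'scene',4)
im=np.hstack([a,b]); im=np.clip(im*1.6,0,255).astype(np.uint8)
cv2.imwrite('pics/crop.png',im[:,:,::-1])
E
```

```text
carton 0.96 1423 [569.9357 -10.7336] [149.9965 102.6866] 87.16242980957031 centroid [ 0.5696 -0.0106  0.071 ]
carton 0.88 827 [329.4944 -97.0558] [102.9503  83.4535] 58.114830017089844 centroid [ 0.3294 -0.0975  0.071 ]
feeder 0.65 7937 [606.9382 -25.3583] [370.4207 351.1153] 85.75276947021484 centroid [ 0.6334 -0.0336  0.045 ]
pressure_mark 0.47 222 [654.1321 -16.9512] [54.3866 52.0633] 89.06922149658203 centroid [ 0.6537 -0.016   0.17  ]
feed_table 0.6 1581 [535.2279 -10.6303] [192.9022 169.8124] 85.79962921142578 centroid [ 0.5039 -0.0087  0.056 ]
feed_table 0.42 162 [527.313  125.3703] [32.9699 53.0468] 89.83782958984375 centroid [0.527  0.1259 0.056 ]
gap_knob top [array([ 0.6598, -0.0159,  0.1767])]
gap_knob scene [array([ 0.578 , -0.5139,  0.0007])]
feeder top [array([ 0.661 , -0.0144,  0.0018]), array([0.5341, 0.1202, 0.0445])]
feeder scene [array([ 0.6592, -0.0193, -0.0059])]
carton top [array([ 0.3244, -0.0996, -0.0051]), array([ 0.6455, -0.3499, -0.0027])]
carton scene [array([ 0.5835, -0.0131,  0.0547]), array([ 0.3273, -0.099 ,  0.0031])]
carton_tail top [array([ 0.5245, -0.0095,  0.0632]), array([ 0.3578, -0.1199,  0.0103])]
carton_tail scene [array([ 0.5251, -0.0092,  0.0618]), array([ 0.6819, -0.334 ,  0.0066])]
carton_nose top [array([ 0.604 , -0.3596,  0.0035]), array([ 0.6451, -0.0205,  0.0684])]
carton_nose scene [array([ 0.293 , -0.0797,  0.0056]), array([ 0.603 , -0.3583, -0.0017])]
stop top []
stop scene [array([ 0.6804, -0.0166,  0.0666])]
top 202 114
scene 174 162
```

View pics/crop.png

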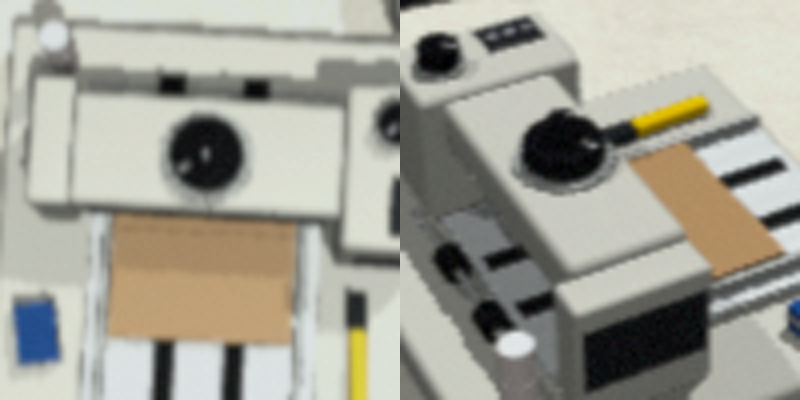

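The crop shows the outer knob disc at crop (205,155), the mark at (183,168), and the feeder yawed about -4.2°. That puts the axis near (0.658,-0.016) and the tail at (0.525,-0.009). I'll move to a point above and behind the tail.

jog_arm(rows="0.5 -0.3 -0.3 -0.04 0 0 -0.1;0.5 -0.936 -0.957 -0.04 0 0 -0.309;0.5 -0.936 -0.957 -0.04 0 0 -0.309;0.5 -0.936 -0.957 -0.04 0 0 -0.309;0.5 -0.936 -0.957 -0.04 0 0 -0.309;0.5 -0.936 -0.957 -0.04 0 0 -0.309;0.5 -0.936 -0.957 -0.04 0 0 -0.309;0.5 -0.936 -0.957 -0.04 0 0 -0.309;0.5 -0.936 -0.957 -0.04 0 0 -0.309;0.5 -0.936 -0.957 -0.04 0 0 -0.309;0.5 -0.936 -0.957 -0.04 0 0 -0.309;0.5 -0.936 -0.957 -0.04 0 0 -0.309;0.5 -0.936 -0.957 -0.04 0 0 -0.309;0.5 -0.936 -0.957 -0.04 0 0 -0.309;0.5 -0.936 -0.957 -0.04 0 0 -0.309;0.5 -0.936 -0.957 -0.04 0 0 -0.309;0.5 -0.936 -0.957 -0.04 0 0 -0.309;0.5 -0.936 -0.957 -0.04 0 0 -0.309;0.5 -0.936 -0.957 -0.04 0 0 -0.309;0.5 -0.936 -0.957 -0.04 0 0 -0.309")

```text
time_s: 4.32
position: [0.4891, -0.0048, 0.2317]
tcp_rot: [[-0.997, 0.072, -0.002], [0.072, 0.997, 0.001], [0.002, 0.001, -1.0]]
force: [0.3, 1.2, -0.4]
opening: 0.501
grasp_force: 0.0
```

```bash
python3 - <<'E'
from h import *
for i in range(6):
    p=capture("scene" if i%2 else "top"); s=bot.read_state(); print(s["time_s"],s["position"],s["force"],s["moment"],s["opening"])
print(s["tcp_rot"],s["joint_positions"])
E
```

```text
4.3667 [ 0.4891 -0.0045  0.2318] [-0.1936  0.375   0.7315] [ 0.0229 -0.0416  0.0361] 0.5018580409739999
4.4167 [ 0.4893 -0.0045  0.2319] [-0.2154  0.3644  0.4461] [ 0.029   0.0377 -0.0107] 0.500272586966503
4.4667 [ 0.4895 -0.0046  0.232 ] [-0.1634  0.3908 -0.43  ] [ 0.0058 -0.0241 -0.0533] 0.4995315884024251
4.5167 [ 0.4897 -0.0047  0.232 ] [-0.1642 -0.1344 -0.0103] [ 0.0548 -0.0391 -0.0298] 0.49701336789332884
4.5667 [ 0.4899 -0.005   0.232 ] [ 0.4676 -0.066  -0.6027] [-0.0102  0.0056  0.0542] 0.49668931697676477
4.6167 [ 0.49   -0.0052  0.2321] [-0.6403  0.5206  0.2529] [0.0141 0.0627 0.0154] 0.49726422122835
[[-0.9975  0.0714 -0.    ]
 [ 0.0714  0.9975  0.    ]
 [ 0.      0.     -1.    ]] [-13.695   18.3055  99.6315   0.0002  62.0634 -99.6027]
```

jog_arm(rows="0.5 0 -0.004 0.15 0 0 0;0.5 0 -0.004 0.25 0 0 0;0.5 0 -0.004 0.296 0 0 0;0.5 0 -0.004 0.296 0 0 0;0.5 0 -0.004 0.296 0 0 0;0.5 0 -0.004 0.296 0 0 0;0.5 0 -0.004 0.296 0 0 0;0.5 -0.02 -0.004 0.296 0 0 0;0.5 -0.03 -0.004 0.296 0 0 0;0.5 -0.04 -0.004 0.296 0 0 0;0.5 -0.05 -0.004 0.296 0 0 0;0.5 -0.06 -0.004 0.296 0 0 0;0.5 -0.06 -0.004 0.296 0 0 0;0.5 -0.06 -0.004 0.296 0 0 0")

```text
time_s: 5.78
position: [0.5204, -0.0103, 0.084]
tcp_rot: [[-0.997, 0.073, 0.0], [0.073, 0.997, -0.0], [-0.0, -0.0, -1.0]]
force: [-0.2, 0.3, -0.2]
opening: 0.501
grasp_force: 0.0
```

```bash
cat >> h.py <<'E'
def rd(n=6):
    F=[];M=[]
    for i in range(n):
        capture("top"); s=bot.read_state(); F.append(s["force"]);M.append(s["moment"])
    print(s["time_s"],s["position"],"F",np.mean(F,0),"M",np.mean(M,0),"j6",s["joint_positions"][5],"op",s["opening"],s["grasp_force"])
E
python3 - <<'E'
from h import *
rd(4)
p=capture("scene"); save(p,"s1")
print([np.array(d["point"]) for d in spot_point("carton_tail",p)[:2]])
E
```

```text
5.9833 [ 0.5196 -0.0102  0.0838] F [ 0.0635 -0.1387 -0.2158] M [ 0.0219  0.0206 -0.0012] j6 -99.26673936043484 op 0.49903636354050124 0.0
[array([ 0.3651, -0.1253,  0.0039]), array([ 0.521 , -0.0073,  0.0611])]
```

View pics/s1.png

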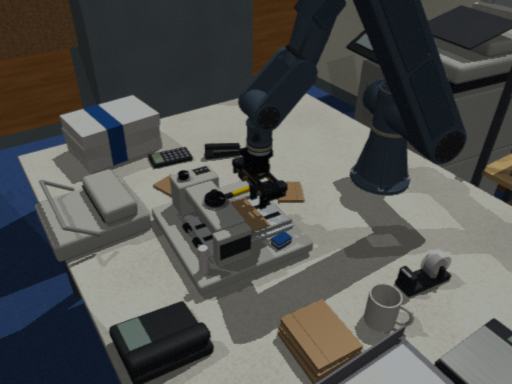

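The fingers stand at the carton's rear edge, around pixel (262,205), clear of the guides. I'll push on slowly.

jog_arm(rows="0.5 -0.01 0 0 0 0 0;0.5 -0.02 0 0 0 0 0;0.5 -0.03 0 0 0 0 0;0.5 -0.04 0 0 0 0 0;0.5 -0.04 0 0 0 0 0;0.5 -0.04 0 0 0 0 0")

```text
time_s: 6.58
position: [0.5405, -0.0118, 0.0839]
tcp_rot: [[-0.997, 0.073, 0.0], [0.073, 0.997, -0.0], [-0.0, -0.0, -1.0]]
force: [-0.7, -0.7, -0.3]
opening: 0.501
grasp_force: 0.0
```

jog_arm(rows="0.5 -0.004 0 0 0 0 0;0.5 -0.008 0 0 0 0 0;0.5 -0.012 0 0 0 0 0;0.5 -0.012 0 0 0 0 0")

```text
time_s: 6.92
position: [0.5466, -0.0123, 0.084]
tcp_rot: [[-0.997, 0.073, 0.001], [0.073, 0.997, -0.0], [-0.001, -0.0, -1.0]]
force: [0.4, -0.7, 0.2]
opening: 0.499
grasp_force: 0.0
```

```bash
python3 - <<'E'
from h import *
rd(4)
p=capture("top");print([np.array(d["point"]) for d in spot_point("carton_tail",p)[:3]])
p=capture("scene");print([np.array(d["point"]) for d in spot_point("carton_tail",p)[:3]])
E
```

```text
7.1167 [ 0.5458 -0.0121  0.0839] F [-0.1151 -0.0568 -0.0645] M [ 0.0159 -0.0055 -0.0027] j6 -98.81563886645438 op 0.5043790153993731 0.0
[array([ 0.6855, -0.3309,  0.0086]), array([ 0.3592, -0.1237,  0.0081])]
[array([ 0.3643, -0.1223,  0.0032]), array([ 0.6796, -0.3332,  0.0033]), array([ 0.5216, -0.0083,  0.0641])]
```

```bash
python3 - <<'E'
from h import *
a=capture("top")["pixels"][125:225,202:302]; b=capture("scene")["pixels"][160:260,190:290]
im=np.clip(np.hstack([cv2.resize(x,(400,400),interpolation=cv2.INTER_CUBIC) for x in(a,b)])*1.7,0,255).astype(np.uint8)
cv2.imwrite('pics/c2.png',im[:,:,::-1])
E
```

```text
(no output)
```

View pics/c2.png

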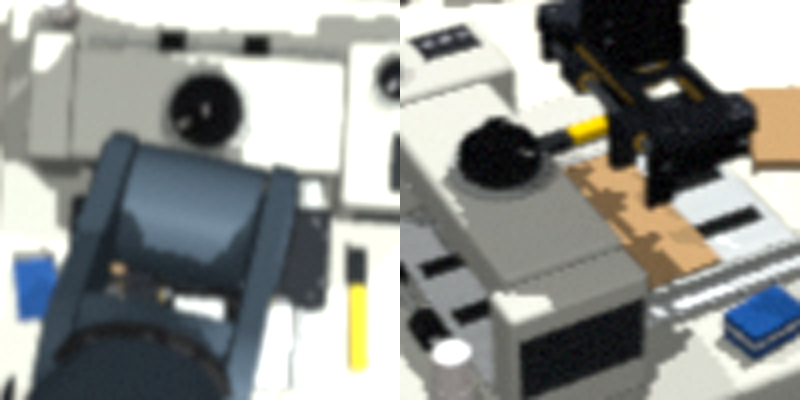

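```bash
python3 - <<'E'
from h import *
q=capture("scene")
def pix(X):
    c=q["R"]@np.array(X)+q["t"]; return np.array([q["fx"]*c[0]/c[2]+q["cx"],q["fy"]*c[1]/c[2]+q["cy"]])
cr=lambda X:((pix(X)-[190,160])*4+[400,0]).round()
ex=np.array([.9972,-.0741]);ey=np.array([.0741,.9972]);ax=np.array([.658,-.0155])
for x in(-135,-125,-115,-105,-98):
    print(x,[cr([*(ax+x/1000*ex+y/1000*ey),.0705]) for y in(75,-75)])
for y in(-.03,-.0219,.0219,.03):
  for d in(.0095,-.0095): print(y,d,cr([*(np.array([.5458,-.0121])+y*ey+d*ex),.062]))
for d in outline_of("carton",q)[:3]:
    r=d["region"]; print(d["conf"],r.sum(),np.argwhere(r).mean(0), ((np.argwhere(r).max(0)-[160,190])*4+[0,400]))
E
```

```text
-135 [array([720., 258.]), array([619., 148.])]
-125 [array([708., 263.]), array([608., 152.])]
-115 [array([696., 267.]), array([596., 155.])]
-105 [array([684., 271.]), array([585., 159.])]
-98 [array([675., 274.]), array([577., 162.])]
-0.03 0.0095 [607. 197.]
-0.03 -0.0095 [629. 190.]
-0.0219 0.0095 [612. 203.]
-0.0219 -0.0095 [634. 196.]
0.0219 0.0095 [641. 236.]
0.0219 -0.0095 [663. 228.]
0.03 0.0095 [646. 242.]
0.03 -0.0095 [669. 234.]
0.96 473 [191.685  290.1818] [164 852]
0.63 560 [215.3679 250.8375] [284 716]
0.62 106 [174.8208 183.5755] [ 80 396]
```

The carton has not moved: its rear-left corner is still at crop (715,262), so tail x ≈ 0.526. The half-open fingertips rode above it, since they end higher than 22 mm ahead of the TCP. I'll back off, go lower and look.

jog_arm(rows="0.5 0.03 0 -0.01 0 0 0;0.5 0.06 0 -0.01 0 0 0;0.5 0.1 0.006 0 0 0 0;0.5 0.116 0.006 0 0 0 0;0.5 0.116 0.006 0 0 0 0;0.5 0.116 0.006 0.01 0 0 0;0.5 0.116 0.006 0.02 0 0 0;0.5 0.116 0.006 0.024 0 0 0;0.5 0.116 0.006 0.024 0 0 0;0.5 0.116 0.006 0.024 0 0 0")

```text
time_s: 8.35
position: [0.4889, -0.0051, 0.0716]
tcp_rot: [[-0.997, 0.073, -0.0], [0.073, 0.997, -0.0], [0.0, -0.0, -1.0]]
force: [1.0, -1.2, -0.0]
opening: 0.499
grasp_force: 0.0
```

```bash
python3 - <<'E'
from h import *
rd(3)
b=capture("scene")["pixels"][150:250,200:333]
im=np.clip(cv2.resize(b,(798,600),interpolation=cv2.INTER_CUBIC)*1.7,0,255).astype(np.uint8)
cv2.imwrite('pics/c3.png',im[:,:,::-1])
E
```

```text
8.5 [ 0.4887 -0.005   0.072 ] F [-0.0446 -0.1896 -0.0192] M [0.0107 0.0243 0.0094] j6 -99.52820528979542 op 0.49972352121212615 0.0
```

View pics/c3.png

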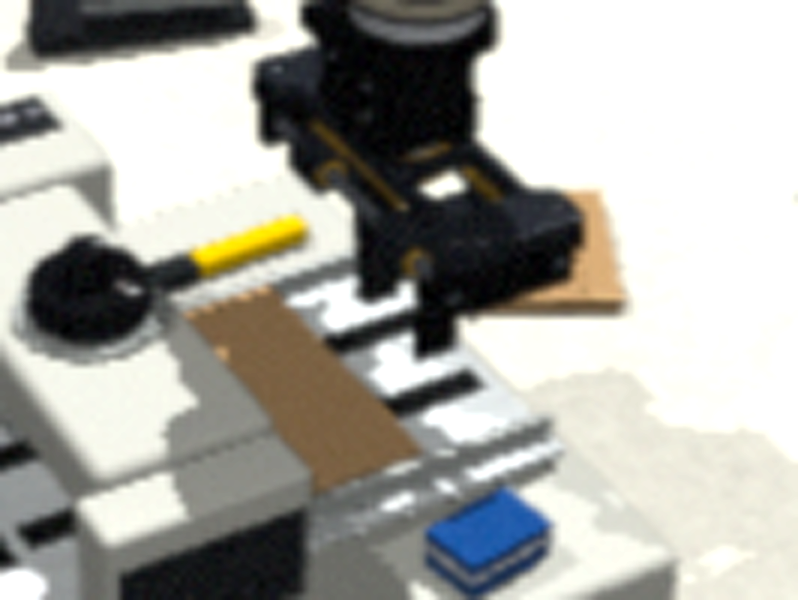

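```bash
python3 - <<'E'
from h import *
q=capture("scene")
def pix(X):
    c=q["R"]@np.array(X)+q["t"]; return np.array([q["fx"]*c[0]/c[2]+q["cx"],q["fy"]*c[1]/c[2]+q["cy"]])
ex=np.array([.9972,-.0741]);ey=np.array([.0741,.9972])
for z in(.05,.06,.07,.08): print(z,[((pix([*(np.array([.4887,-.005])+y*ey),z])-[200,150])*6).round() for y in(.027,-.027)])
E
```

```text
0.05 [array([426., 400.]), array([371., 342.])]
0.06 [array([427., 385.]), array([372., 326.])]
0.07 [array([427., 369.]), array([372., 311.])]
0.08 [array([428., 353.]), array([373., 295.])]
```

jog_arm(rows="0.5 0 0 0.006 0 0 0;0.5 0 0 0.012 0 0 0;0.5 0 0 0.016 0 0 0;0.5 0 0 0.016 0 0 0;0.5 0 0 0.016 0 0 0")

```text
time_s: 9.02
position: [0.4882, -0.0049, 0.0637]
tcp_rot: [[-0.997, 0.073, -0.001], [0.073, 0.997, 0.0], [0.001, 0.0, -1.0]]
force: [-0.3, -0.3, -0.3]
opening: 0.5
grasp_force: 0.0
```

jog_arm(rows="0.5 0 0 0.004 0 0 0;0.5 0 0 0.008 0 0 0;0.5 0 0 0.008 0 0 0;0.5 0 0 0.008 0 0 0")

```text
time_s: 9.35
position: [0.4883, -0.0049, 0.0598]
tcp_rot: [[-0.997, 0.073, -0.0], [0.073, 0.997, 0.0], [0.0, 0.0, -1.0]]
force: [0.4, 0.9, -0.2]
opening: 0.499
grasp_force: 0.0
```

jog_arm(rows="0.5 0 0 0.003 0 0 0;0.5 0 0 0.006 0 0 0;0.5 0 0 0.006 0 0 0;0.5 0 0 0.006 0 0 0")

```text
time_s: 9.68
position: [0.4883, -0.0049, 0.0569]
tcp_rot: [[-0.997, 0.073, -0.0], [0.073, 0.997, 0.0], [0.0, 0.0, -1.0]]
force: [0.2, 0.0, 0.7]
opening: 0.5
grasp_force: 0.0
```

jog_arm(rows="0.5 0 0 0.002 0 0 0;0.5 0 0 0.004 0 0 0;0.5 0 0 0.004 0 0 0;0.5 0 0 0.004 0 0 0")

```text
time_s: 10.02
position: [0.4883, -0.005, 0.0549]
tcp_rot: [[-0.997, 0.073, -0.0], [0.073, 0.997, 0.0], [0.0, 0.0, -1.0]]
force: [-0.1, -0.4, 0.3]
opening: 0.502
grasp_force: 0.0
```

```bash
python3 - <<'E'
from h import *
rd(3)
b=capture("scene")["pixels"][150:250,200:333]
im=np.clip(cv2.resize(b,(798,600),interpolation=cv2.INTER_CUBIC)*1.7,0,255).astype(np.uint8)
cv2.imwrite('pics/c4.png',im[:,:,::-1])
E
```

```text
10.1667 [ 0.4884 -0.0049  0.055 ] F [ 0.1882 -0.3172 -0.2639] M [-0.0006  0.0021  0.0156] j6 -99.52703800376113 op 0.5008863135497877 0.0
```

View pics/c4.png

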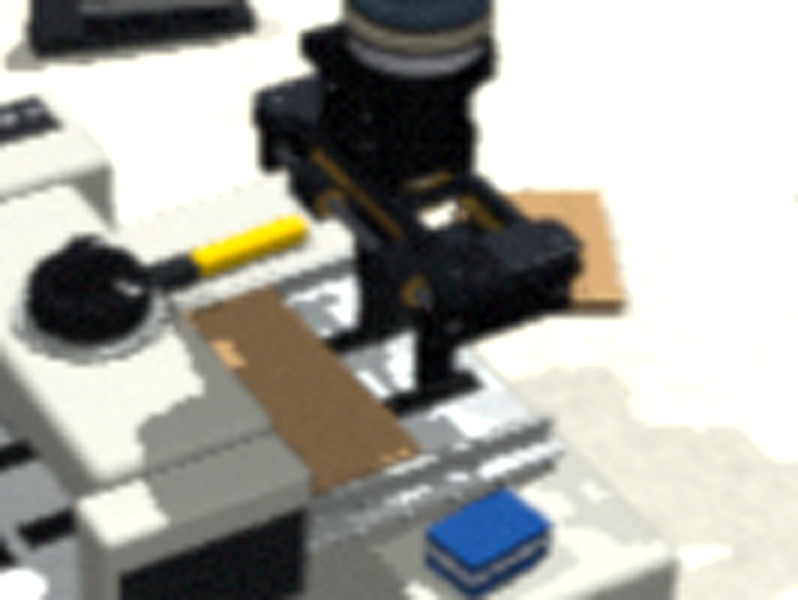

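The tips are now at about z = 0.062 (pixel (435,380) in the crop), level with the carton's rear face. Pushing.

jog_arm(rows="0.5 -0.02 0 0 0 0 0;0.5 -0.035 0 0 0 0 0;0.5 -0.05 0 0 0 0 0;0.5 -0.06 0 0 0 0 0;0.5 -0.07 0 0 0 0 0;0.5 -0.08 0 0 0 0 0;0.5 -0.09 0 0 0 0 0;0.5 -0.1 0 0 0 0 0;0.5 -0.104 0 0 0 0 0;0.5 -0.104 0 0 0 0 0")

```text
time_s: 11.05
position: [0.5414, -0.009, 0.055]
tcp_rot: [[-0.997, 0.073, 0.002], [0.073, 0.997, -0.0], [-0.002, -0.0, -1.0]]
force: [0.7, -0.5, -0.1]
opening: 0.496
grasp_force: 0.0
```

```bash
python3 - <<'E'
from h import *
rd(4)
p=capture("scene")
for d in outline_of("carton",p)[:3]: 
    a=np.argwhere(d["region"]); print(d["conf"],a.mean(0),a.max(0))
print([np.array(d["point"]) for d in spot_point("carton_tail",p)[:3]])
E
```

```text
11.25 [ 0.5402 -0.0087  0.055 ] F [ 0.1684 -0.0415 -0.2309] M [ 0.0285 -0.0096  0.0145] j6 -98.59311888990716 op 0.49526747723460895 0.0
0.97 [191.5092 289.8814] [202 303]
0.68 [216.3373 246.5569] [231 260]
0.56 [185.4826 164.0058] [194 170]
[array([ 0.3653, -0.1241,  0.0039]), array([ 0.6825, -0.3342,  0.0037]), array([ 0.5512, -0.0121,  0.0645])]
```

jog_arm(rows="0.5 -0.004 0 0 0 0 0;0.5 -0.008 0 0 0 0 0;0.5 -0.012 0 0 0 0 0;0.5 -0.014 0 0 0 0 0;0.5 -0.014 0 0 0 0 0")

```text
time_s: 11.82
position: [0.5477, -0.0093, 0.055]
tcp_rot: [[-0.997, 0.073, 0.001], [0.073, 0.997, -0.0], [-0.001, -0.0, -1.0]]
force: [-0.1, 0.7, -0.8]
opening: 0.503
grasp_force: 0.1
```

jog_arm(rows="0.5 -0.002 0 0 0 0 0;0.5 -0.004 0 0 0 0 0;0.5 -0.004 0 0 0 0 0")

```text
time_s: 12.07
position: [0.5494, -0.0094, 0.0549]
tcp_rot: [[-0.997, 0.073, 0.0], [0.073, 0.997, -0.0], [-0.0, -0.0, -1.0]]
force: [-1.1, -0.5, 0.0]
opening: 0.501
grasp_force: 0.4
```

jog_arm(rows="0.5 -0.002 0 0 0 0 0;0.5 -0.004 0 0 0 0 0;0.5 -0.004 0 0 0 0 0")

```text
time_s: 12.32
position: [0.5494, -0.0094, 0.0548]
tcp_rot: [[-0.997, 0.073, -0.004], [0.073, 0.997, 0.0], [0.004, 0.0, -1.0]]
force: [-4.8, -0.6, 3.5]
opening: 0.497
grasp_force: 2.6
```

jog_arm(rows="0.5 -0.002 0 0 0 0 0;0.5 -0.003 0 0 0 0 0;0.5 -0.003 0 0 0 0 0")

```text
time_s: 12.57
position: [0.5494, -0.0093, 0.0547]
tcp_rot: [[-0.997, 0.073, -0.007], [0.073, 0.997, 0.001], [0.007, 0.0, -1.0]]
force: [-7.4, -0.5, 5.0]
opening: 0.501
grasp_force: 3.6
```

```bash
python3 - <<'E'
from h import *
rd(3)
E
```

```text
12.7167 [ 0.5495 -0.0094  0.0547] F [-7.4329 -0.9805  5.318 ] M [-0.2016  1.2464  0.0031] j6 -98.3937870275925 op 0.5004279605998049 3.5610268637537956
```

The carton is home against the stops. I'll back off, rise, and go above the knob with the fingers a third open.

jog_arm(rows="0.5 0.01 0 0 0 0 0;0.5 0.03 0 0 0 0 0;0.5 0.06 0 0 0 0 0;0.5 0.06 0 -0.08 0 0 0;0.4 0.06 0 -0.16 0 0 0;0.4 0.06 0 -0.24 0 0 0;0.4 0.06 0 -0.32 0 0 0;0.4 0.06 0 -0.4 0 0 0;0.4 0.06 0 -0.4 0 0 0;0.4 0 0 -0.4 0 0 0;0.4 -0.07 0.002 -0.4 0 0 0;0.4 -0.14 0.002 -0.4 0 0 0;0.4 -0.21 0.002 -0.4 0 0 0;0.4 -0.21 0.002 -0.4 0 0 0;0.4 -0.21 0.002 -0.4 0 0 0;0.4 -0.21 0.002 -0.4 0 0 0")

```text
time_s: 14.05
position: [0.6572, -0.0162, 0.2541]
tcp_rot: [[-0.997, 0.073, -0.001], [0.073, 0.997, 0.0], [0.001, 0.0, -1.0]]
force: [0.3, 0.6, -0.2]
opening: 0.398
grasp_force: 0.0
```

```bash
python3 - <<'E'
from h import *
rd(3)
q=capture("scene")
def pix(X):
    c=q["R"]@np.array(X)+q["t"]; return np.array([q["fx"]*c[0]/c[2]+q["cx"],q["fy"]*c[1]/c[2]+q["cy"]])
b=q["pixels"][130:230,160:293]
im=np.clip(cv2.resize(b,(798,600),interpolation=cv2.INTER_CUBIC)*1.7,0,255).astype(np.uint8)
cv2.imwrite('pics/c5.png',im[:,:,::-1])
s=bot.read_state();P=s["position"];ey=s["tcp_rot"][:2,1]
f=lambda X:((pix(X)-[160,130])*6).round()
for z in(-.02,-.01,0,.01,.02): print(z,[f([*(P[:2]+y*ey),P[2]+z]) for y in(.023,-.023)])
print("knob",f([.657,-.016,.187]),f([.657,-.016,.17]))
print([np.array(d["point"]) for d in spot_point("carton_tail",q)[:3]],[np.array(d["point"]) for d in spot_point("gap_knob",q)[:3]])
E
```

```text
14.2 [ 0.6565 -0.0161  0.2551] F [0.0611 0.2841 0.0586] M [ 0.0377 -0.0143  0.0058] j6 -96.95353446944749 op 0.3990817280524665 0.0
-0.02 [array([346., 302.]), array([301., 251.])]
-0.01 [array([345., 283.]), array([300., 232.])]
0 [array([344., 264.]), array([299., 213.])]
0.01 [array([344., 245.]), array([298., 194.])]
0.02 [array([343., 225.]), array([297., 175.])]
knob [327. 366.] [328. 396.]
[array([ 0.3644, -0.1268,  0.0049]), array([ 0.681 , -0.3355,  0.0022]), array([ 0.5604, -0.0105,  0.0606])] [array([ 0.6616, -0.0202,  0.1775])]
```

View pics/c5.png

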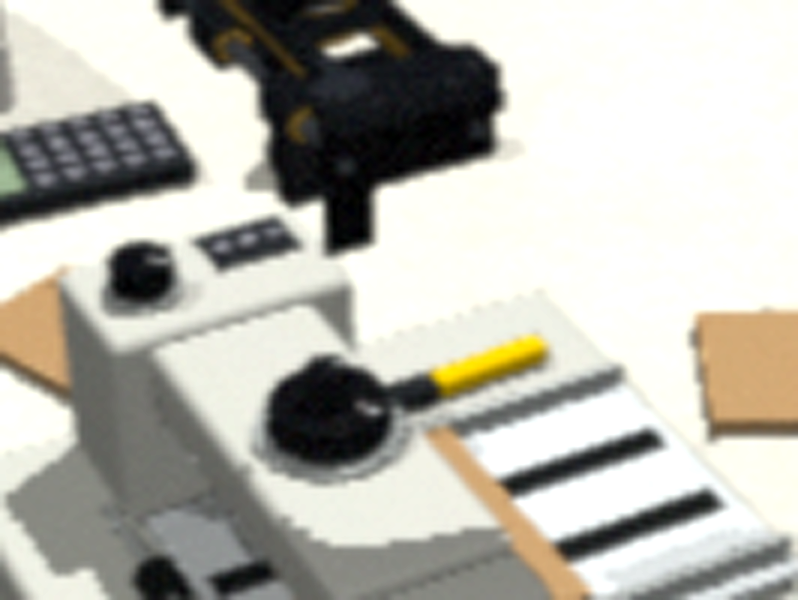

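The view shows the carton home (tail 0.560), the near fingertip at (347,245), about 8–10 mm above the reported TCP, and the knob top at (330,365) where expected. I'll lower and feel for the outer knob's face to set the height.

jog_arm(rows="0.4 0 0 0.06 0 0 0;0.4 0 0 0.12 0 0 0;0.4 0 0 0.15 0 0 0;0.4 0 0 0.16 0 0 0;0.4 0 0 0.16 0 0 0;0.4 0 0 0.164 0 0 0;0.4 0 0 0.168 0 0 0;0.4 0 0 0.168 0 0 0")

```text
time_s: 15.02
position: [0.6583, -0.0165, 0.1722]
tcp_rot: [[-0.997, 0.073, 0.002], [0.073, 0.997, -0.0], [-0.002, -0.0, -1.0]]
force: [-1.0, 0.4, -0.7]
opening: 0.403
grasp_force: 0.0
```

jog_arm(rows="0.4 0 0 0.003 0 0 0;0.4 0 0 0.006 0 0 0;0.4 0 0 0.006 0 0 0;0.4 0 0 0.006 0 0 0")

```text
time_s: 15.35
position: [0.6575, -0.0163, 0.168]
tcp_rot: [[-0.997, 0.073, 0.0], [0.073, 0.997, -0.0], [-0.0, -0.0, -1.0]]
force: [0.1, 0.6, -0.4]
opening: 0.401
grasp_force: 0.0
```

jog_arm(rows="0.4 0 0 0.002 0 0 0;0.4 0 0 0.004 0 0 0;0.4 0 0 0.004 0 0 0;0.4 0 0 0.004 0 0 0")

```text
time_s: 15.68
position: [0.6574, -0.0163, 0.1658]
tcp_rot: [[-0.997, 0.073, -0.0], [0.073, 0.997, 0.0], [0.0, 0.0, -1.0]]
force: [0.5, 0.3, 0.7]
opening: 0.4
grasp_force: 0.0
```

jog_arm(rows="0.4 0 0 0.003 0 0 0;0.4 0 0 0.003 0 0 0;0.4 0 0 0.003 0 0 0")

```text
time_s: 15.93
position: [0.6574, -0.0163, 0.1643]
tcp_rot: [[-0.997, 0.073, -0.0], [0.073, 0.997, 0.0], [0.0, 0.0, -1.0]]
force: [0.4, 0.6, -0.8]
opening: 0.401
grasp_force: 0.0
```

jog_arm(rows="0.4 0 0 0.003 0 0 0;0.4 0 0 0.003 0 0 0;0.4 0 0 0.003 0 0 0")

```text
time_s: 16.18
position: [0.6574, -0.0163, 0.1628]
tcp_rot: [[-0.997, 0.073, -0.0], [0.073, 0.997, 0.0], [0.0, 0.0, -1.0]]
force: [-0.0, 0.1, -0.8]
opening: 0.399
grasp_force: 0.0
```

jog_arm(rows="0.4 0 0 0.003 0 0 0;0.4 0 0 0.003 0 0 0;0.4 0 0 0.003 0 0 0")

```text
time_s: 16.43
position: [0.6574, -0.0163, 0.1613]
tcp_rot: [[-0.997, 0.073, -0.0], [0.073, 0.997, 0.0], [0.0, 0.0, -1.0]]
force: [-0.5, -0.0, 0.3]
opening: 0.401
grasp_force: 0.0
```

jog_arm(rows="0.4 0 0 0.002 0 0 0;0.4 0 0 0.002 0 0 0;0.4 0 0 0.002 0 0 0")

```text
time_s: 16.68
position: [0.6575, -0.0163, 0.1604]
tcp_rot: [[-0.997, 0.073, -0.0], [0.073, 0.997, 0.0], [0.0, 0.0, -1.0]]
force: [0.3, -0.4, -0.5]
opening: 0.399
grasp_force: 0.0
```

```bash
python3 - <<'E'
from h import *
rd(3)
q=capture("scene")
b=q["pixels"][160:220,180:260]
im=np.clip(cv2.resize(b,(800,600),interpolation=cv2.INTER_CUBIC)*2.2,0,255).astype(np.uint8)
cv2.imwrite('pics/c6.png',im[:,:,::-1])
def pix(X):
    c=q["R"]@np.array(X)+q["t"]; return np.array([q["fx"]*c[0]/c[2]+q["cx"],q["fy"]*c[1]/c[2]+q["cy"]])
s=bot.read_state();P=s["position"];ey=s["tcp_rot"][:2,1]
f=lambda X:((pix(X)-[180,160])*10).round()
for z in(.163,.17,.18): print(z,[f([*(P[:2]+y*ey),z]) for y in(.023,-.023)])
E
```

```text
16.8333 [ 0.6575 -0.0163  0.1605] F [-0.245   0.229  -0.4262] M [ 0.0236 -0.0209  0.0179] j6 -96.95006018589547 op 0.39935731521010653 0.0
0.163 [array([383., 426.]), array([310., 337.])]
0.17 [array([382., 405.]), array([309., 317.])]
0.18 [array([381., 375.]), array([307., 287.])]
```

View pics/c6.png

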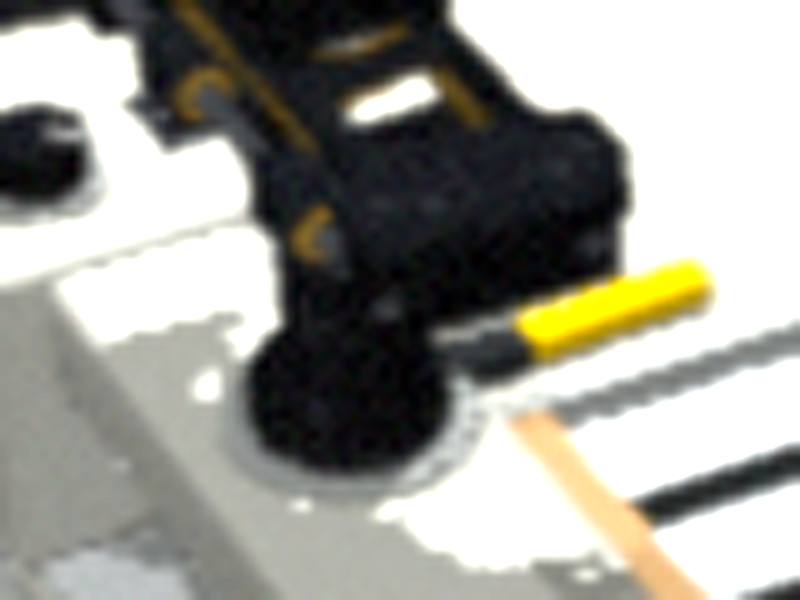

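Black on black, so the picture doesn't tell me the tip height. I'll keep feeling downward in 1 mm steps.

jog_arm(rows="0.4 0 0 0.002 0 0 0;0.4 0 0 0.002 0 0 0;0.4 0 0 0.002 0 0 0")

```text
time_s: 17.13
position: [0.6577, -0.0164, 0.1599]
tcp_rot: [[-0.997, 0.073, 0.001], [0.073, 0.997, -0.0], [-0.001, -0.0, -1.0]]
force: [-0.2, 0.2, 2.0]
opening: 0.4
grasp_force: 1.2
```

jog_arm(rows="0.4 0 0 0.002 0 0 0;0.4 0 0 0.002 0 0 0;0.4 0 0 0.002 0 0 0")

```text
time_s: 17.38
position: [0.6578, -0.0164, 0.1598]
tcp_rot: [[-0.997, 0.073, 0.001], [0.073, 0.997, -0.0], [-0.001, -0.0, -1.0]]
force: [-2.2, 0.1, 6.4]
opening: 0.401
grasp_force: 3.3
```

jog_arm(rows="0.4 0 0 0.002 0 0 0;0.4 0 0 0.002 0 0 0;0.4 0 0 0.002 0 0 0")

```text
time_s: 17.63
position: [0.6578, -0.0164, 0.1598]
tcp_rot: [[-0.997, 0.073, 0.001], [0.073, 0.997, -0.0], [-0.001, -0.0, -1.0]]
force: [-2.7, 0.3, 10.8]
opening: 0.399
grasp_force: 5.3
```

Touch on the outer face comes at TCP z = 0.160. I'll lift 3.5 mm clear and grip the inner knob.

jog_arm(rows="0.4 0 0 -0.006 0 0 0;0.4 0 0 -0.012 0 0 0;0.4 0 0 -0.012 0 0 0;0.4 0 0 -0.012 0 0 0")

```text
time_s: 17.97
position: [0.6575, -0.0163, 0.1632]
tcp_rot: [[-0.997, 0.073, -0.0], [0.073, 0.997, 0.0], [0.0, 0.0, -1.0]]
force: [-0.8, 1.3, -0.1]
opening: 0.397
grasp_force: 0.0
```

jog_arm(rows="0.3 0 0 0 0 0 0;0.25 0 0 0 0 0 0;0.2 0 0 0 0 0 0;0.1 0 0 0 0 0 0;0 0 0 0 0 0 0;0 0 0 0 0 0 0;0 0 0 0 0 0 0;0 0 0 0 0 0 0")

```text
time_s: 18.63
position: [0.6571, -0.0187, 0.1629]
tcp_rot: [[-0.997, 0.073, -0.001], [0.073, 0.997, -0.004], [0.001, -0.004, -1.0]]
force: [-1.4, -5.2, -1.2]
opening: 0.244
grasp_force: 30.0
```

```bash
python3 - <<'E'
from h import *
rd(6)
E
```

```text
18.9333 [ 0.6571 -0.0187  0.1629] F [-0.4353 -5.3507 -0.5973] M [-0.9179  0.1383  0.0088] j6 -96.95355116163142 op 0.24032908627988267 30.000151097774506
```

jog_arm(rows="0 0 -0.005 0 0 0 0;0 0 -0.005 0 0 0 0;0 0 -0.005 0 0 0 0.05;0 0 -0.005 0 0 0 0.1;0 0 -0.005 0 0 0 0.15;0 0 -0.005 0 0 0 0.2;0 0 -0.005 0 0 0 0.255;0 0 -0.005 0 0 0 0.255;0 0 -0.005 0 0 0 0.255")

```text
time_s: 19.68
position: [0.6571, -0.0186, 0.1629]
tcp_rot: [[-0.963, 0.269, -0.001], [0.269, 0.963, 0.0], [0.001, 0.0, -1.0]]
force: [0.4, 0.2, -3.3]
opening: 0.24
grasp_force: 30.0
```

```bash
cat >> h.py <<'E'
def kn(n=6):
    s=bot.read_state();print("first",s["moment"][2]);rd(n); s=bot.read_state()
    R=s["tcp_rot"]; print("ang", np.arctan2(R[1,0],R[0,0]), "turned",(3.0692-np.arctan2(R[1,0],R[0,0])))
E
python3 -c "
from h import *
kn(8)"
```

```text
first 0.013986082024195427
20.0833 [ 0.6571 -0.0186  0.163 ] F [ 0.9741  0.1977 -4.2525] M [ 0.0632 -0.1239  0.0828] j6 -85.70826543195035 op 0.24119924776310148 29.99887079000473
ang 2.86843760657468 turned 0.20076239342531998
```

jog_arm(rows="0 0 0 0 0 0 0.064;0 0 0 0 0 0 0.127;0 0 0 0 0 0 0.127;0 0 0 0 0 0 0.127")

```text
time_s: 20.42
position: [0.6571, -0.0185, 0.163]
tcp_rot: [[-0.932, 0.364, -0.001], [0.364, 0.932, 0.001], [0.001, 0.0, -1.0]]
force: [1.2, 1.9, -7.5]
opening: 0.237
grasp_force: 30.0
```

```bash
python3 -c "
from h import *
kn(8)"
```

```text
first 0.007366284678522603
20.8167 [ 0.6571 -0.0185  0.163 ] F [ 1.4078  1.8647 -8.0596] M [ 0.3001 -0.2581  0.0576] j6 -79.99369253444938 op 0.23765392254518555 29.99804824590683
ang 2.768656243260953 turned 0.30054375673904676
```

```bash
cat >> h.py <<'E'
def kn(n=6):
    M=[];T=[];F=[]
    for i in range(n):
        s=bot.read_state();M.append(s["moment"][2]);T.append(s["tau"][5]);F.append(s["force"]);capture("top")
    R=s["tcp_rot"]
    print("t",s["time_s"],"M",np.mean(M),"T",np.array(T),"F",np.mean(F,0),"P",s["position"],"turned",(3.0692-np.arctan2(R[1,0],R[0,0])),s["opening"])
E
python3 -c "
from h import *
kn(4)"
```

```text
t 20.9667 M 0.057110492256894456 T [0.0635 0.0642 0.0647 0.065 ] F [ 2.026   2.9509 -9.2043] P [ 0.6571 -0.0185  0.163 ] turned 0.30068744524893054 0.2394159112376439
```

jog_arm(rows="0 0 0 0.003 0 0 0.04;0 0 0 0.003 0 0 0.08;0 0 0 0.003 0 0 0.127;0 0 0 0.003 0 0 0.127")

```text
time_s: 21.35
position: [0.6572, -0.0184, 0.1629]
tcp_rot: [[-0.89, 0.456, 0.0], [0.456, 0.89, 0.0], [0.0, 0.0, -1.0]]
force: [0.7, 2.9, -3.8]
opening: 0.245
grasp_force: 30.0
```

```bash
python3 -c "
from h import *
kn(6)"
```

```text
t 21.6 M 0.07208648046933193 T [0.271  0.1202 0.0657 0.0688 0.0836 0.0884] F [-0.7055  3.8844 -1.2786] P [ 0.6572 -0.0185  0.1629] turned 0.3998868941551965 0.23957539693087782
```

jog_arm(rows="0 0 0 0 0 0 0.04;0 0 0 0 0 0 0.08;0 0 0 0 0 0 0.127;0 0 0 0 0 0 0.127")

```text
time_s: 21.98
position: [0.6573, -0.0184, 0.1629]
tcp_rot: [[-0.84, 0.542, 0.0], [0.542, 0.84, 0.001], [0.0, 0.001, -1.0]]
force: [-1.8, 4.6, 1.0]
opening: 0.238
grasp_force: 30.0
```

```bash
python3 -c "
from h import *
kn(6)"
```

```text
t 22.2333 M 0.05647965153930675 T [0.2682 0.1086 0.0632 0.0557 0.0548 0.0549] F [-2.3351  4.9584  1.5017] P [ 0.6573 -0.0184  0.1629] turned 0.4995066998994213 0.24148855689326357
```

jog_arm(rows="0 0 0 0 0 0 0.04;0 0 0 0 0 0 0.08;0 0 0 0 0 0 0.127;0 0 0 0 0 0 0.127")

```text
time_s: 22.62
position: [0.6574, -0.0183, 0.1629]
tcp_rot: [[-0.782, 0.623, 0.0], [0.623, 0.782, 0.001], [0.0, 0.001, -1.0]]
force: [-1.8, 4.9, 1.9]
opening: 0.244
grasp_force: 30.0
```

```bash
python3 -c "
from h import *
kn(6)"
```

```text
t 22.8667 M 0.06427970730037197 T [0.2544 0.1072 0.0666 0.0601 0.0592 0.0593] F [-1.9541  4.7647  1.9313] P [ 0.6574 -0.0183  0.1629] turned 0.5992963083295435 0.2425504651909886
```

jog_arm(rows="0 0 0 0 0 0 0.04;0 0 0 0 0 0 0.08;0 0 0 0 0 0 0.127;0 0 0 0 0 0 0.127")

```text
time_s: 23.25
position: [0.6574, -0.0182, 0.1628]
tcp_rot: [[-0.716, 0.698, 0.001], [0.698, 0.716, 0.001], [0.0, 0.001, -1.0]]
force: [-2.4, 4.9, 2.7]
opening: 0.243
grasp_force: 30.0
```

```bash
python3 -c "
from h import *
kn(5)"
```

```text
t 23.45 M 0.052552795498922736 T [0.2542 0.107  0.0665 0.0599 0.0591] F [-1.8102  4.8952  2.0362] P [ 0.6574 -0.0183  0.1629] turned 0.6990859770426301 0.23949060555358176
```

jog_arm(rows="0 0 0 0 0 0 0.04;0 0 0 0 0 0 0.08;0 0 0 0 0 0 0.127;0 0 0 0 0 0 0.127")

```text
time_s: 23.83
position: [0.6575, -0.0182, 0.1629]
tcp_rot: [[-0.643, 0.766, 0.001], [0.766, 0.643, 0.001], [0.0, 0.001, -1.0]]
force: [-1.8, 5.3, 2.1]
opening: 0.241
grasp_force: 30.0
```

```bash
python3 -c "
from h import *
kn(5)"
```

```text
t 24.0333 M 0.06230897673499856 T [0.254  0.1068 0.0663 0.0597 0.0589] F [-1.5357  5.2158  1.7845] P [ 0.6575 -0.0182  0.1629] turned 0.7987802902890668 0.23905709135278685
```

jog_arm(rows="0 0 0 0 0 0 0.04;0 0 0 0 0 0 0.08;0 0 0 0 0 0 0.127;0 0 0 0 0 0 0.127")

```text
time_s: 24.42
position: [0.6576, -0.0181, 0.1629]
tcp_rot: [[-0.564, 0.826, 0.001], [0.826, 0.564, 0.001], [0.0, 0.001, -1.0]]
force: [-1.0, 4.5, 2.1]
opening: 0.239
grasp_force: 30.0
```

```bash
python3 -c "
from h import *
kn(5)"
```

```text
t 24.6167 M 0.04140864004064514 T [0.2538 0.1066 0.066  0.0594 0.0587] F [-1.2923  5.0595  1.9758] P [ 0.6576 -0.0181  0.1629] turned 0.8985364990396798 0.23619875181166203
```

The baseline repeats very well (0.254 / 0.107 / 0.059 per step). Continuing in the same steps.

jog_arm(rows="0 0 0 0 0 0 0.04;0 0 0 0 0 0 0.08;0 0 0 0 0 0 0.127;0 0 0 0 0 0 0.127")

```text
time_s: 25.0
position: [0.6577, -0.0181, 0.1629]
tcp_rot: [[-0.479, 0.878, 0.001], [0.878, 0.479, 0.001], [0.0, 0.001, -1.0]]
force: [-1.5, 6.3, 2.0]
opening: 0.241
grasp_force: 30.0
```

```bash
python3 -c "
from h import *
kn(4)"
```

```text
t 25.15 M 0.0527884625214928 T [0.2535 0.1063 0.0658 0.0591] F [-1.5188  5.9831  2.0615] P [ 0.6577 -0.0181  0.1629] turned 0.9983311091086438 0.2400667523335183
```

jog_arm(rows="0 0 0 0 0 0 0.04;0 0 0 0 0 0 0.08;0 0 0 0 0 0 0.127;0 0 0 0 0 0 0.127")

```text
time_s: 25.53
position: [0.6578, -0.018, 0.1629]
tcp_rot: [[-0.389, 0.921, 0.001], [0.921, 0.389, 0.001], [0.001, 0.002, -1.0]]
force: [-1.6, 5.5, 0.6]
opening: 0.241
grasp_force: 30.0
```

```bash
python3 -c "
from h import *
kn(4)"
```

```text
t 25.6833 M 0.034318164712839515 T [0.2532 0.106  0.0655 0.0589] F [-1.5362  5.4361  1.5457] P [ 0.6578 -0.018   0.1629] turned 1.0980683296228215 0.23847972289733202
```

jog_arm(rows="0 0 0 0 0 0 0.04;0 0 0 0 0 0 0.08;0 0 0 0 0 0 0.127;0 0 0 0 0 0 0.127")

```text
time_s: 26.07
position: [0.6578, -0.018, 0.1628]
tcp_rot: [[-0.295, 0.955, 0.001], [0.955, 0.295, 0.001], [0.001, 0.002, -1.0]]
force: [-0.7, 4.8, 1.7]
opening: 0.239
grasp_force: 30.0
```

```bash
python3 -c "
from h import *
kn(4)"
```

```text
t 26.2167 M 0.08050400914990548 T [0.2731 0.1258 0.0853 0.0787] F [-0.6941  5.445   1.9945] P [ 0.6578 -0.018   0.1628] turned 1.1977777170395474 0.23888072136695288
```

At 1.198 rad the torque rose by 0.020 Nm, so the touch was at about 1.132. The target is about 1.43.

jog_arm(rows="0 0 0 0 0 0 0.04;0 0 0 0 0 0 0.08;0 0 0 0 0 0 0.127;0 0 0 0 0 0 0.127")

```text
time_s: 26.6
position: [0.6579, -0.018, 0.1629]
tcp_rot: [[-0.199, 0.98, 0.002], [0.98, 0.199, 0.001], [0.001, 0.002, -1.0]]
force: [-0.9, 5.4, 1.1]
opening: 0.242
grasp_force: 30.0
```

```bash
python3 -c "
from h import *
kn(4)"
```

```text
t 26.75 M 0.1230995787100543 T [0.3002 0.1529 0.1124 0.1058] F [-0.7822  5.8259  1.2178] P [ 0.6579 -0.018   0.1629] turned 1.2973565347053726 0.23860128367437244
```

jog_arm(rows="0 0 0 0 0 0 0.04;0 0 0 0 0 0 0.08;0 0 0 0 0 0 0.127;0 0 0 0 0 0 0.127")

```text
time_s: 27.13
position: [0.658, -0.018, 0.1629]
tcp_rot: [[-0.1, 0.995, 0.002], [0.995, 0.1, 0.001], [0.001, 0.002, -1.0]]
force: [0.3, 5.8, 1.5]
opening: 0.243
grasp_force: 30.0
```

```bash
python3 -c "
from h import *
kn(4)"
```

```text
t 27.2833 M 0.11333400314939066 T [0.3273 0.18   0.1394 0.1328] F [-0.5315  5.5156  1.1646] P [ 0.6581 -0.018   0.1629] turned 1.397028391603673 0.23981556002390375
```

jog_arm(rows="0 0 0 0 0 0 0.025;0 0 0 0 0 0 0.05;0 0.002 0 0 0 0 0.05;0 0.002 0 0 0 0 0.05")

```text
time_s: 27.67
position: [0.6581, -0.018, 0.1629]
tcp_rot: [[-0.062, 0.998, 0.002], [0.998, 0.062, -0.001], [-0.001, 0.002, -1.0]]
force: [-0.5, 3.3, 1.7]
opening: 0.241
grasp_force: 30.0
```

```bash
python3 -c "
from h import *
kn(5)"
```

```text
t 27.8667 M 0.1741310290665158 T [0.1933 0.2098 0.2076 0.2081 0.21  ] F [0.2379 3.771  2.775 ] P [ 0.6581 -0.018   0.1628] turned 1.43680888233256 0.2426601976170929
```

jog_arm(rows="0.3 0 0 0 0 0 0;0.4 0 0 0 0 0 0;0.4 0 0 0 0 0 0;0.4 0 0 0 0 0 0;0.4 0 0 0 0 0 0;0.4 0 0 -0.02 0 0 0;0.4 0 0 -0.06 0 0 0;0.4 0 0 -0.12 0 0 0;0.4 0 0 -0.18 0 0 0;0.4 0 0 -0.24 0 0 0;0.4 0 0 -0.24 0 0 0;0.4 0 0 -0.24 0 0 0")

```text
time_s: 28.92
position: [0.6586, -0.0182, 0.2853]
tcp_rot: [[-0.061, 0.998, 0.006], [0.998, 0.061, -0.002], [-0.002, 0.006, -1.0]]
force: [0.5, -0.4, -1.2]
opening: 0.397
grasp_force: 0.0
```

jog_arm(rows="0.4 -0.01 0.08 0 0 0 0;0.4 -0.02 -0.08 0 0 0 0;0.4 -0.02 -0.16 0 0 0 0;0.4 -0.02 -0.24 0 0 0 0;0.4 -0.02 -0.3 0 0 0 0;0.4 -0.02 -0.3 0 0 0 0;0.4 -0.02 -0.3 0 0 0 0;0.4 -0.02 -0.3 0 0 0 0")

```text
time_s: 29.58
position: [0.5066, -0.0369, 0.2813]
tcp_rot: [[-0.06, 0.998, -0.002], [0.998, 0.06, 0.0], [0.001, -0.002, -1.0]]
force: [0.3, 0.1, -0.3]
opening: 0.398
grasp_force: 0.0
```

```bash
python3 - <<'E'
from h import *
rd(3)
P=[capture("top"),capture("scene")]
for p in P:
  for l in("pressure_mark","carton_tail","gap_knob"): print(l,[(np.array(d["point"]),round(d["conf"],2)) for d in spot_point(l,p)[:3]])
a=P[0]["pixels"][114:214,202:302]; b=P[1]["pixels"][162:262,174:274]
im=np.clip(np.hstack([cv2.resize(x,(400,400),interpolation=cv2.INTER_CUBIC) for x in(a,b)])*1.6,0,255).astype(np.uint8)
cv2.imwrite('pics/c7.png',im[:,:,::-1])
E
```

```text
29.7333 [ 0.5094 -0.0372  0.2818] F [-0.307   0.0092 -0.2774] M [-0.0588  0.0456 -0.0135] j6 -20.244971895038393 op 0.39710398318009793 0.0
pressure_mark [(array([ 0.637 ,  0.4178, -0.0002]), 0.63), (array([0.6446, 0.004 , 0.1676]), 0.56), (array([ 0.3912, -0.4302, -0.0028]), 0.34)]
carton_tail [(array([ 0.6847, -0.3336,  0.0064]), 0.69), (array([ 0.3578, -0.1213,  0.0086]), 0.63)]
gap_knob [(array([ 0.6572, -0.0139,  0.178 ]), 0.63), (array([ 0.5077, -0.1436,  0.0447]), 0.47), (array([ 0.3919, -0.43  , -0.0012]), 0.36)]
pressure_mark [(array([ 0.6576, -0.0181,  0.181 ]), 0.71), (array([0.5327, 0.1256, 0.0456]), 0.54)]
carton_tail [(array([ 0.3643, -0.1271,  0.003 ]), 0.79), (array([ 0.6821, -0.3345,  0.0061]), 0.63), (array([ 0.5618, -0.0137,  0.0627]), 0.57)]
gap_knob [(array([ 0.662 , -0.0218,  0.1782]), 0.58)]
```

View pics/c7.png

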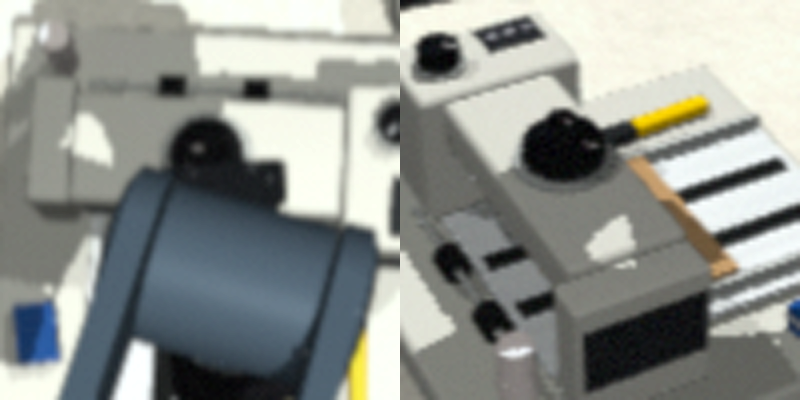

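The carton sits home under the bridge (tail ≈0.56). The network puts the outer knob's mark at (0.645,0.004), against (0.643,0.003) before, so it moved by less than 3 mm. The gripper is clear of everything.

```bash
python3 -c "
from h import *
print(bot.hand_in())"
```

```text
the job is handed in; nothing more can be done
None
```

I handed the job in at about 30 s: the carton is home against the front stops, the inner knob is turned about 0.30 rad past the felt touch, the outer knob's mark is within about 1.5 mm of where it was by the camera, and the gripper is clear of everything.

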